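# Snap the orange cap onto the test switch and hold it pressed

## Task

Give the switch stem a puff of cleaner: press the red nozzle of the white spray can right down and let it spring back up. Then pick up the orange cap, push it open side down onto the stem until it clicks home, and keep on pressing so that the switch stays well down; finish while still pressing the cap like that. Leave the grey cap, battery holder, breadboard and screwdriver where they are.

Things in the scene. Friction and masses are not known exactly. Their poses are not given: they have to be found in the camera images.
- jig: Fixed aluminium plate 110 x 260 x 12 mm, origin at the centre of its underside, z up; place and yaw vary. At its -y end (0, -85 mm) the black switch housing, 44 x 44 mm, top 38 mm above the desk, with the white stem upright in its middle; at its +y end (0, +85 mm) the white spray can with a green band, 52 mm in diameter, shoulder 114 mm above the desk, red nozzle on top.
- nozzle_top (a point): Centre of the flat top of the red nozzle, a round button 24 mm in diameter and 16 mm high, 137 mm above the desk when up; its thin spout points at the stem. Pushed straight down from above.
- nozzle (a joint): How far the nozzle is pressed down, m: 0 up, 0.006 right down. A spring pushes it back up: 4 N at the start of travel, 7.6 N at the bottom.
- stem_tip (a point): Centre of the top of the white switch stem, z up: an 8 mm pin with a 5 mm long cone to 4 mm at the tip, standing 30 mm out of its housing (tip 68 mm above the desk). Four sprung steel balls on its sides (18 mm across), 8 mm below the tip, click over the cap's lip: the push starts with the cap's centre 5 mm above the tip, peaks at 6-9 N, drops to nothing 4 mm lower.
- stem (a joint): How far the switch stem is pressed down, m: 0 up, 0.005 at its stop. A spring pushes it up: 13 N at the start of travel, 15.5 N at the stop, so it goes down after the cap has clicked on; a cap pushed on more than 2 mm off-centre may press it down first and click at up to 25 N.
- orange_cap_center (a point): Centre (half-way up) of the orange snap cap, the one to fit: round, 31 mm in diameter, 22 mm high, about 30 g, standing on the desk, closed top up, hole down; z axis up through the top. The hole narrows like a funnel from 18.6 to 14 mm at its lip (3.5 mm up), is 21 mm inside and 16 mm deep. Fully home, this centre is 5 mm below the stem tip, the cap's rim 14 mm above the switch housing.
- grey_cap_center (a point): Centre of a grey cap of the same shape and size, standing on the desk; to be left alone.
- battery_holder: Black battery holder with four cells, 66 x 66 x 21 mm, lying loose on the desk, origin at the centre of its underside; to be left alone.
- breadboard: White plug-in board 83 x 55 x 9 mm lying loose on the desk, origin at the centre of its underside; to be left alone.
- screwdriver: Screwdriver 160 mm long lying loose on the desk to the right of the caps, along its x axis; to be left alone.
Not all that is in view belongs to the job. Of the things that look like the part that bears orange_cap_center, take the one that is farthest from the robot's base at the start.

How it is judged:
By the outcome, as a careful person would: the job done as asked, in the order asked, and still so for the second after the job is handed in, while the arm keeps its last pose, push and grip.
It also fails if it takes over 69 s, if anything falls off the work surface, if the arm or the gripper's body presses on something with over 40 N, if the wrist force passes 120 N, or if a joint passes its speed limit or range.

## Robot

A 6-joint arm with a two-finger parallel gripper is mounted at the origin on the work surface. World frame = base frame: x ahead of the robot, y to its left, z up, the work surface at z = 0. Lengths are in m, angles in rad, forces in N, time in s.
With the tool pointing down it reaches from about 0.225 to 0.725 m from the base axis. Payload 3.1 kg.
Tool frame: the origin (TCP) lies on the centre line of the jaws, within the pads' length; the fingertips stand 8 mm ahead of it and the grasp point (between the pads) lies 11 mm behind it (manip.tcp_to_tips is the distance from the TCP to the fingertips, in m); x points along the fingers, z is the direction in which the jaws open and shut, and the axes are right-handed (so a half turn about x gives the same grasp; the last joint's range is limited). The gripper opens to 85 mm and grips with 20 to 120 N. Pads are 22 mm wide; open, the fingers measure 114 mm over their backs; the gripper's body (76 mm by 85 mm) begins 54 mm behind the grasp point. The pads swing forward as they close: fully open they stand 13 mm farther back than shut.
Start: joints at [1.104, 0.048, 0.099, 1.622, 0, 1.443], TCP at [0.174, 0.495, 0.239] pointing down, gripper open.
Joint ranges: [-2.91, 2.91], [-0.99, 1.94], [-1.21, 1.42], [-2.12, 2.29], [-1.49, 1.47], [-3.14, 3.14]. Speed limits (rad/s): [2.79, 2.79, 3.14, 3.14, 3.14, 3.14].

## Interface

Orientations are given as [roll, pitch, yaw] about the fixed x, y, z axes, in that order (R = Rz(yaw) Ry(pitch) Rx(roll)).
In Python, from bench import manip gives the robot as it stands. Calls block until the motion is done:
- manip.move_to(position, orientation): joint-space move of the TCP to a pose.
- manip.servo_line(position, orientation=None, feed=0.15): straight line of the TCP; orientation=None keeps the orientation; feed is the mean speed in m/s.
- manip.set_joints(angles): joint-space move.
- manip.command_gripper(opening): finger opening in m; the grip force is fixed at half the most; returns when the fingers have stopped.
- manip.pause(seconds).
- manip.ik(position, orientation): joint angles nearest the present ones, or None.
- manip.state(): the state.
- manip.capture(name): name is "scene" or "top" or "wrist"; returns the picture (400x640x3 uint8, red, green, blue); there is no depth.
- manip.camera_params(name): a dict with "intrinsics" (3x3 intrinsics, pixels), "world_to_cam" (4x4, takes a point from world to camera coordinates). Camera axes: x right, y down, z forward; pixel columns grow to the right and rows downward; lengths in m; the calibration is good to about 2 mm. A picture is of the moment at which its call begins: read the wrist's pose just before it. camera_params takes no time and is no camera call; for the wrist camera it gives the pose at the moment of the call.
A pose or a line that the arm cannot do raises manip.Unreachable and nothing moves.
- manip.hand_in(): hands the job in, once; it reports no verdict.
The state is a dict: "time_s": time; "joint_positions": joint angles; "dq": joint speeds; "joint_efforts": joint torques, N m; "ee_pos": TCP position; "tool_rot": TCP orientation; "wrist_force": force on the tool from outside, world axes, zero at the start; "ft_torque": the same for the moment, N m; "grip_width": finger opening in m.
Only numpy, scipy, OpenCV 4.12 (cv2) and the standard library are available. Lean on these libraries where they do the work, as an engineer would, in place of code of your own. Each camera call takes 0.05 s, during which the arm holds its last target.

## Working session

There is one attempt and no reset: what is moved stays moved. The work goes in short steps, each a Python script; the robot and the scene stay as the last script left them, time stands still between calls to the robot, and variables do not carry over. Pictures are saved under pics/ and viewed, and the job is handed in when it is done.

```bash
mkdir -p pics; ls; python3 - <<'E'
from bench import manip
import cv2,numpy as np
s=manip.state();print(s)
for n in("scene","top","wrist"):
    p=manip.camera_params(n);print(n,np.round(p["intrinsics"],1).tolist(),np.round(p["world_to_cam"],3).tolist())
    im=manip.capture(n);cv2.imwrite(f"pics/{n}0.png",im[:,:,::-1])
E
```

```text
pics
{'time_s': 0.0, 'joint_positions': array([1.10421477e+00, 4.87515545e-02, 9.75516487e-02, 1.62197146e+00,
       9.82395741e-06, 1.44303519e+00]), 'dq': array([-0.00016921, -0.00031802, -0.00012997,  0.00063996, -0.00058387,
        0.00014195]), 'joint_efforts': array([-1.11252793e-03, -3.38782418e+01,  3.20015788e+01,  2.05317861e-02,
       -2.36240694e-04, -2.38652277e-06]), 'ee_pos': array([0.17421638, 0.49461958, 0.23809354]), 'tool_rot': array([ 3.00969522,  1.56842127, -2.0415142 ]), 'wrist_force': array([0.00779332, 0.7062043 , 0.63929257]), 'ft_torque': array([-0.01415187, -0.00675363, -0.02664993]), 'grip_width': 0.08550135795226005}
scene [[374.9, 0.0, 318.1], [0.0, 374.9, 203.0], [0.0, 0.0, 1.0]] [[-0.699, 0.715, -0.016, 0.418], [0.616, 0.592, -0.52, -0.244], [-0.362, -0.373, -0.854, 1.282], [0.0, 0.0, 0.0, 1.0]]
top [[434.4, 0.0, 327.1], [0.0, 434.4, 200.5], [0.0, 0.0, 1.0]] [[0.019, -1.0, -0.005, -0.073], [-0.984, -0.018, -0.179, 0.523], [0.179, 0.009, -0.984, 0.915], [0.0, 0.0, 0.0, 1.0]]
wrist [[341.6, 0.0, 317.1], [0.0, 341.6, 196.5], [0.0, 0.0, 1.0]] [[0.332, 0.943, -0.002, -0.524], [0.894, -0.314, 0.319, -0.042], [0.301, -0.108, -0.948, 0.38], [0.0, 0.0, 0.0, 1.0]]
```

View pics/scene0.png

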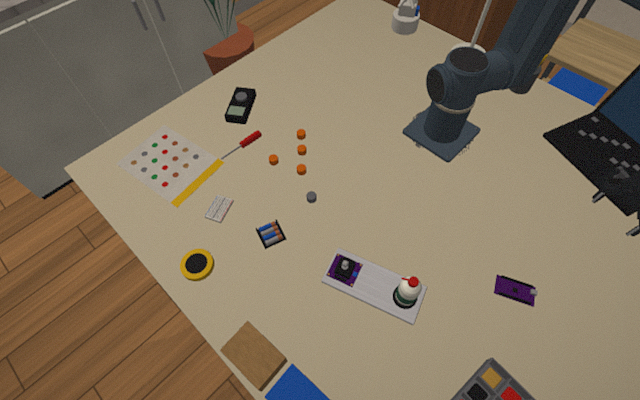

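View pics/top0.png

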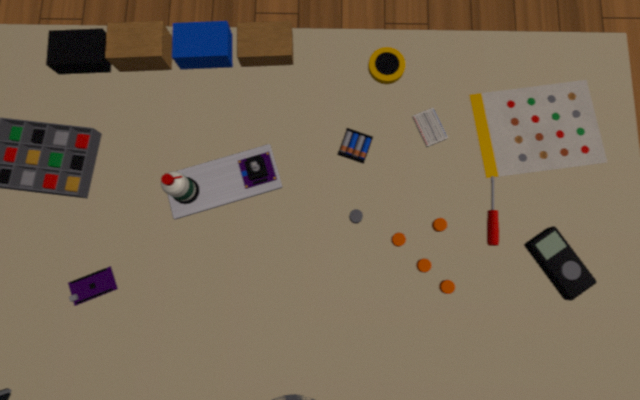

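View pics/wrist0.png

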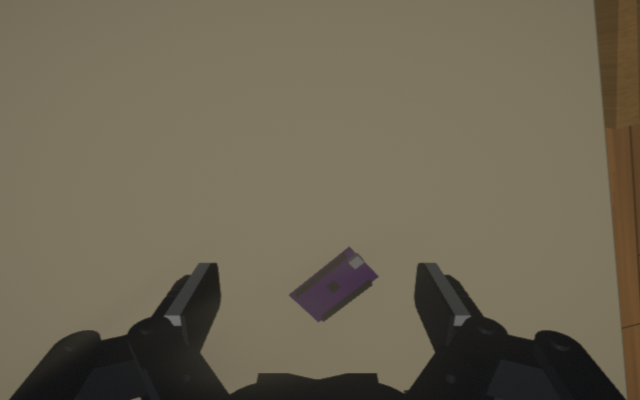

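The top view shows the can and red nozzle at (168,180), and the switch with its white stem near (256,167). The grey cap is at (356,216). Four orange pieces could be the target: (399,240), (440,225), (424,265) and (447,287). I'll locate them and compare their distances from the base.

```bash
cat > h.py <<'E'
from bench import manip
import cv2,numpy as np
def ray(P,px):
    K,T=P["intrinsics"],P["world_to_cam"];R,t=T[:3,:3],T[:3,3]
    return -R.T@t, R.T@np.linalg.solve(K,[px[0],px[1],1])
def cast(P,px,z):
    c,d=ray(P,px);return c+d*(z-c[2])/d[2]
def proj(P,p):
    q=P["intrinsics"]@(P["world_to_cam"]@np.append(p,1))[:3];return q[:2]/q[2]
def tri(obs):
    A=np.zeros((3,3));b=np.zeros(3)
    for P,px in obs:
        c,d=ray(P,px);d/=np.linalg.norm(d);M=np.eye(3)-np.outer(d,d);A+=M;b+=M@c
    return np.linalg.solve(A,b)
def blobs(im,lo,hi,amin=15):
    h=cv2.cvtColor(im,cv2.COLOR_RGB2HSV);m=cv2.inRange(h,lo,hi)
    n,l,st,c=cv2.connectedComponentsWithStats(m)
    return [(c[i],st[i]) for i in range(1,n) if st[i,4]>=amin],m
E
python3 - <<'E'
from h import *
for n,z in(("top",.018),("scene",.016)):
    im=cv2.imread(f"pics/{n}0.png")[:,:,::-1].copy();P=manip.camera_params(n)
    print(n)
    b,m=blobs(im,(7,170,150),(16,255,255))
    for c,s in b:
        w=cast(P,c,z);print("orange",c.round(1),s.tolist(),w.round(4),np.hypot(w[0],w[1]).round(3))
    b,m=blobs(im,(172,150,90),(179,255,255)); b2,m2=blobs(im,(0,150,90),(4,255,255))
    for c,s in b+b2:
        print("red",c.round(1),s.tolist(),cast(P,c,.135).round(4))
im=cv2.imread("pics/top0.png")
a=cv2.resize(im[140:230,150:300],None,fx=5,fy=5,interpolation=2)
b=cv2.resize(im[190:310,330:470],None,fx=5,fy=5,interpolation=2)
cv2.imwrite("pics/c1.png",a);cv2.imwrite("pics/c2.png",b)
im=cv2.imread("pics/scene0.png")
cv2.imwrite("pics/c3.png",cv2.resize(im[115:215,230:350],None,fx=6,fy=6,interpolation=2))
cv2.imwrite("pics/c4.png",cv2.resize(im[235:335,310:440],None,fx=6,fy=6,interpolation=2))
E
```

```text
top
orange [443.  223.6] [438, 219, 9, 10, 45] [ 0.4814 -0.3255  0.018 ] 0.581
orange [401.2 238.2] [397, 235, 8, 9, 35] [ 0.4467 -0.2307  0.018 ] 0.503
orange [425.9 265. ] [420, 260, 11, 11, 63] [ 0.388  -0.2849  0.018 ] 0.481
orange [449.6 285.7] [444, 281, 11, 11, 61] [ 0.344  -0.3359  0.018 ] 0.481
red [510.4 103.6] [507, 101, 7, 6, 35] [ 0.7212 -0.4429  0.135 ]
red [534.9 118.6] [532, 116, 7, 6, 36] [ 0.6889 -0.4917  0.135 ]
red [559.7 133.9] [557, 131, 7, 7, 37] [ 0.6566 -0.5406  0.135 ]
red [ 81.7 140.5] [75, 134, 15, 14, 154] [0.6256 0.4463 0.135 ]
red [  9.9 154.1] [4, 147, 13, 15, 142] [0.5939 0.5909 0.135 ]
red [584.6 149.1] [582, 146, 7, 7, 39] [ 0.6248 -0.589   0.135 ]
red [ 50.  180.8] [43, 174, 15, 15, 179] [0.5392 0.5007 0.135 ]
red [167.9 178.6] [162, 174, 19, 11, 105] [0.5478 0.2607 0.135 ]
red [494.4 227.5] [490, 210, 9, 35, 251] [ 0.4599 -0.3965  0.135 ]
scene
orange [300.4 132. ] [297, 129, 8, 7, 40] [ 0.341  -0.3343  0.016 ] 0.478
orange [301.1 147.6] [298, 145, 8, 6, 41] [ 0.3868 -0.284   0.016 ] 0.48
orange [272.7 157.6] [269, 155, 9, 6, 44] [ 0.4797 -0.3207  0.016 ] 0.577
orange [300.7 167.4] [297, 164, 9, 8, 50] [ 0.4442 -0.2269  0.016 ] 0.499
red [249.8 138.1] [240, 131, 20, 17, 109] [ 0.5306 -0.3434  0.135 ]
red [164.5 151.5] [162, 150, 6, 4, 16] [ 0.7336 -0.4835  0.135 ]
red [164.5 183.8] [162, 182, 6, 5, 19] [ 0.7974 -0.3875  0.135 ]
red [412.1 281.1] [402, 277, 17, 10, 86] [0.5517 0.2627 0.135 ]
red [510.2 394.4] [501, 387, 21, 13, 156] [0.6049 0.5439 0.135 ]
```

View pics/c1.png

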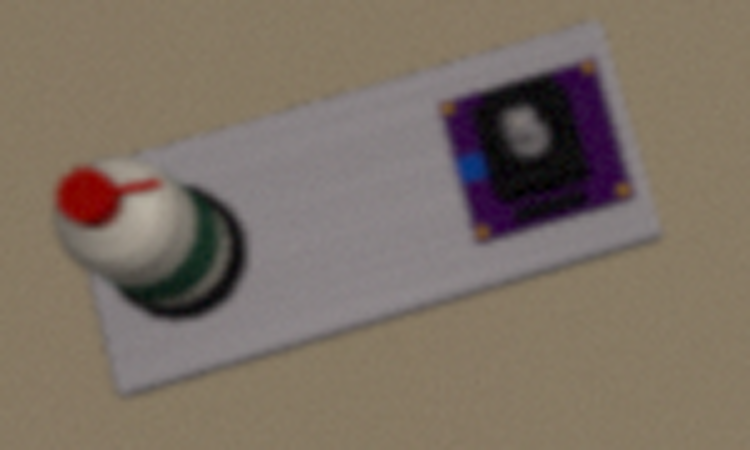

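View pics/c3.png

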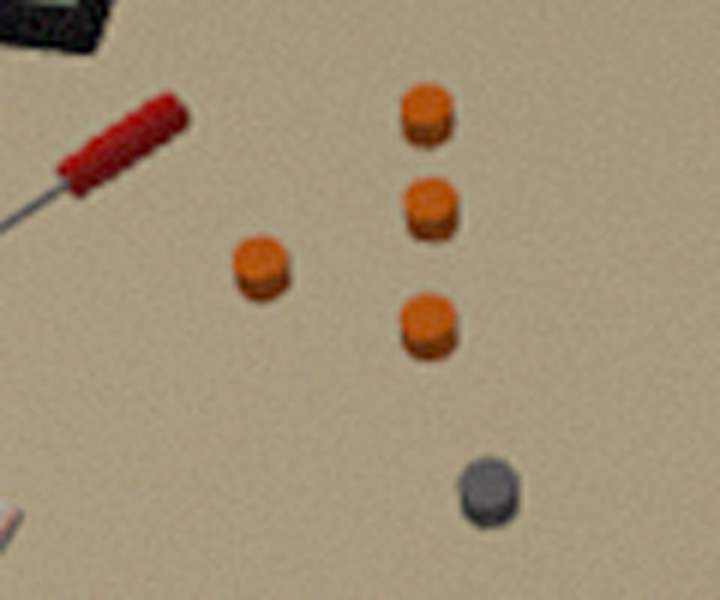

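View pics/c4.png

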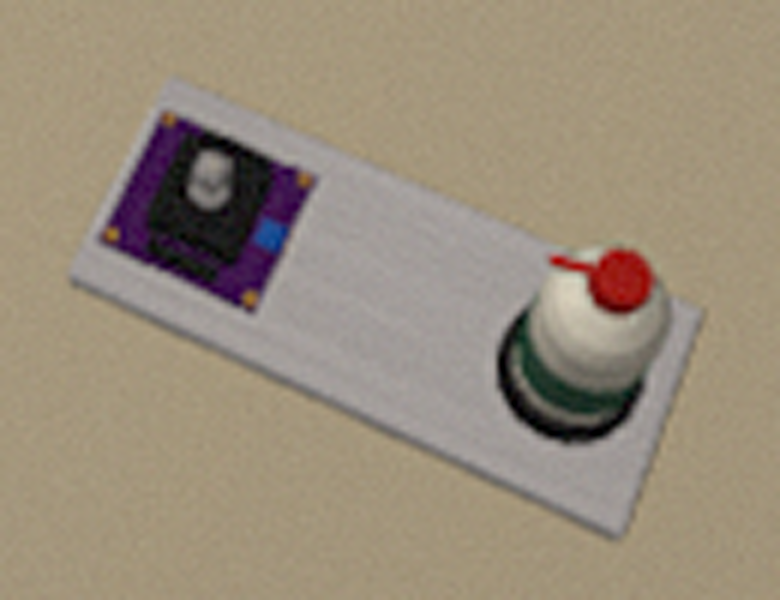

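Measured from both cameras, the orange cap at top pixel (440,225), scene (273,159), is farthest from the base: about 0.58 m, against 0.48–0.50 m for the others. It stands alone in the crop with its closed top up. Next I need the stem position and the wrist camera geometry.

```bash
python3 - <<'E'
from h import *
from scipy.spatial.transform import Rotation as Ro
t,s,w=[manip.camera_params(n) for n in("top","scene","wrist")]
print("stem",tri([(t,(254.5,165)),(s,(345.3,262.5))]), cast(t,(254.5,165),.066),cast(s,(345.3,262.5),.066))
print("noz",tri([(t,(167.5,179)),(s,(413.5,281.5))]), cast(t,(167.5,179),.137),cast(s,(413.5,281.5),.137))
st=manip.state();R=Ro.from_euler("xyz",st["tool_rot"]).as_matrix()
T=w["world_to_cam"];c=-T[:3,:3].T@T[:3,3]
print("cam in tool",R.T@(c-st["ee_pos"]),"\n",R.T@T[:3,:3].T.round(3), R.round(3))
for d in(-.011,.008,.1,.2):print(d,proj(w,st["ee_pos"]+R[:,0]*d))
print(manip.tcp_to_tips)
for ps in np.arange(-3,3.1,.5):
    q=[manip.ik(p,[0,np.pi/2,ps]) for p in([.548,.267,.2],[.52,.11,.2],[.481,-.323,.1])]
    print(ps,[None if x is None else x.round(2).tolist() for x in q])
E
```

```text
stem [0.59947626 0.10099764 0.05728095] [0.59776006 0.09856786 0.066     ] [0.60181397 0.10394534 0.066     ]
noz [0.54807113 0.26459951 0.12876337] [0.54662178 0.260704   0.137     ] [0.55105351 0.26580937 0.137     ]
cam in tool [-0.13394293  0.08189899 -0.0004271 ] 
 [[ 1.85577874e-04 -3.19241978e-01  9.47920466e-01]
 [ 2.84577260e-04 -9.47458391e-01 -3.20024655e-01]
 [ 9.99738408e-01  3.96973205e-04 -1.00867712e-04]] [[-0.001 -0.943  0.332]
 [-0.002  0.332  0.943]
 [-1.     0.    -0.002]]
-0.011 [318.0081852  288.24228202]
0.008 [317.9096477  265.05412406]
0.1 [317.63498847 200.42043902]
0.2 [317.49497436 167.47187251]
0.008
-3.0 [[0.34, 0.27, 0.27, 1.57, 0.0, -1.37], [0.08, 0.06, 0.03, 1.54, 0.0, -1.63], [-0.71, 0.2, -0.01, 1.36, 0.0, -2.42]]
-2.5 [[0.34, 0.27, 0.27, 1.57, 0.0, -1.87], [0.08, 0.06, 0.03, 1.54, 0.0, -2.13], [-0.71, 0.2, -0.01, 1.36, 0.0, -2.92]]
-2.0 [[0.34, 0.27, 0.27, 1.57, 0.0, -2.37], [0.08, 0.06, 0.03, 1.54, 0.0, -2.63], [-0.71, 0.2, -0.01, 1.36, 0.0, 2.86]]
-1.5 [[0.34, 0.27, 0.27, 1.57, 0.0, -2.87], [0.08, 0.06, 0.03, 1.54, 0.0, -3.13], [-0.71, 0.2, -0.01,
[... 384 characters left out ...]
0.27, 0.27, 1.57, 0.0, 1.41], [0.08, 0.06, 0.03, 1.54, 0.0, 1.15], [-0.71, 0.2, -0.01, 1.36, 0.0, 0.36]]
1.0 [[0.34, 0.27, 0.27, 1.57, 0.0, 0.91], [0.08, 0.06, 0.03, 1.54, 0.0, 0.65], [-0.71, 0.2, -0.01, 1.36, 0.0, -0.14]]
1.5 [[0.34, 0.27, 0.27, 1.57, 0.0, 0.41], [0.08, 0.06, 0.03, 1.54, 0.0, 0.15], [-0.71, 0.2, -0.01, 1.36, 0.0, -0.64]]
2.0 [[0.34, 0.27, 0.27, 1.57, 0.0, -0.09], [0.08, 0.06, 0.03, 1.54, 0.0, -0.35], [-0.71, 0.2, -0.01, 1.36, 0.0, -1.14]]
2.5 [[0.34, 0.27, 0.27, 1.57, 0.0, -0.59], [0.08, 0.06, 0.03, 1.54, 0.0, -0.85], [-0.71, 0.2, -0.01, 1.36, 0.0, -1.64]]
3.0 [[0.34, 0.27, 0.27, 1.57, 0.0, -1.09], [0.08, 0.06, 0.03, 1.54, 0.0, -1.35], [-0.71, 0.2, -0.01, 1.36, 0.0, -2.14]]
```

```bash
python3 - <<'E'
from h import *
O=[0,np.pi/2,np.pi/2]
manip.move_to([.549,.264,.237],O)
manip.command_gripper(0.0)
P=manip.camera_params("wrist");im=manip.capture("wrist");cv2.imwrite("pics/noz1.png",im[:,:,::-1])
s=manip.state();print(s["time_s"],s["ee_pos"],s["tool_rot"],s["wrist_force"],s["grip_width"])
for lo,hi in(((172,120,70),(179,255,255)),((0,120,70),(5,255,255))):
    for c,st in blobs(im,lo,hi,30)[0]:print(c,st.tolist(),cast(P,c,.137))
np.save("P_noz.npy",P,allow_pickle=True)
E
```

```text
2.5833 [0.54901886 0.26394992 0.23697639] [ 1.95082877  1.57075035 -2.76163721] [-0.81746708  0.09214114 -0.34634485] -0.00021313793637199352
[612.57711443 177.77487562] [595, 161, 35, 34, 804] [0.53169423 0.4730847  0.137     ]
[314.61366062 198.15795091] [283, 181, 50, 34, 937] [0.54711749 0.26167326 0.137     ]
[535.22833333 259.39833333] [520, 246, 31, 27, 600] [0.59687832 0.4315532  0.137     ]
```

View pics/noz1.png

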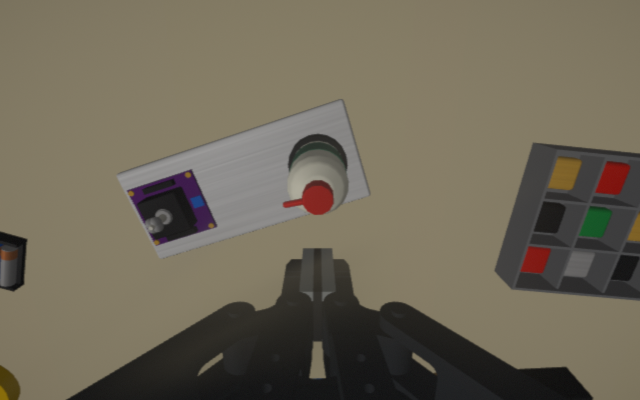

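The wrist view shows the nozzle disc centred near (317,197). The spout runs left to (284,204), towards the stem at about (155,225). Next I press the nozzle down with the closed fingertips, watching the wrist force.

```bash
python3 - <<'E'
from h import *
P=np.load("P_noz.npy",allow_pickle=True).item()
n=cast(P,(317,197),.137);print(n)
x,y=n[:2];tt=manip.tcp_to_tips
f0=manip.state()["wrist_force"].copy()
manip.servo_line([x,y,.137+tt+.012],feed=.1)
for z in np.arange(.141,.1239,-.0015):
    manip.servo_line([x,y,z+tt],feed=.03)
    s=manip.state();f=s["wrist_force"]-f0
    print(round(z,4),(s["ee_pos"]-[0,0,tt]).round(4),f.round(2))
    if f[2]>14: break
manip.pause(.3);s=manip.state();print(s["ee_pos"][2]-tt,(s["wrist_force"]-f0).round(2))
im=manip.capture("wrist");cv2.imwrite("pics/noz2.png",im[:,:,::-1])
manip.servo_line([x,y,.19],feed=.1)
s=manip.state();print(s["time_s"],s["wrist_force"]-f0)
manip.move_to([.600,.101,.176],[0,np.pi/2,np.pi/2])
P=manip.camera_params("wrist");im=manip.capture("wrist");cv2.imwrite("pics/stem1.png",im[:,:,::-1]);np.save("P_stem.npy",P,allow_pickle=True)
s=manip.state();print(s["time_s"],s["ee_pos"])
cv2.imwrite("pics/stem1c.png",cv2.resize(im[140:260,240:400,::-1],None,fx=5,fy=5,interpolation=2))
E
```

```text
[0.54623137 0.26340018 0.137     ]
0.141 [0.5461 0.2633 0.1407] [0.61 0.18 0.27]
0.1395 [0.5462 0.2634 0.1394] [0.31 0.24 1.28]
0.138 [0.5462 0.2634 0.1379] [1.09 0.33 0.18]
0.1365 [0.5465 0.2635 0.1371] [1.03 0.42 3.41]
0.135 [0.5465 0.2635 0.1357] [-0.15  0.48  5.11]
0.1335 [0.5465 0.2635 0.1342] [-0.3  -0.27  5.  ]
0.132 [0.5465 0.2635 0.1329] [-1.29 -0.46  6.68]
0.1305 [0.5465 0.2635 0.1316] [-0.41 -0.46  7.69]
0.129 [0.5465 0.2635 0.1311] [-1.67 -0.91  9.28]
0.1275 [0.5466 0.2635 0.131 ] [-3.44 -2.25 14.1 ]
0.13103953966021828 [-3.16 -1.26 14.39]
7.2417 [ 1.20499641 -0.45093632 -0.55436263]
8.0167 [0.59949918 0.10225068 0.17570411]
```

View pics/noz2.png

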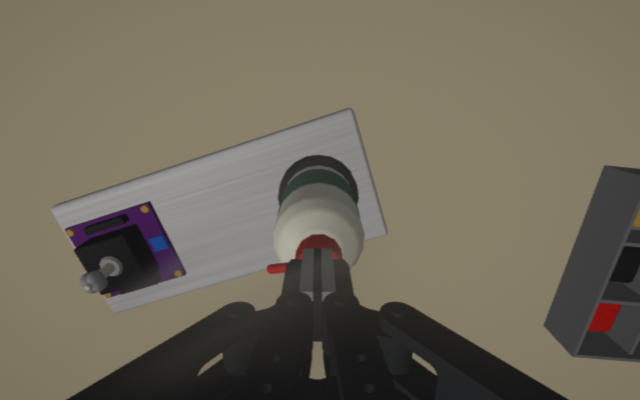

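View pics/stem1c.png

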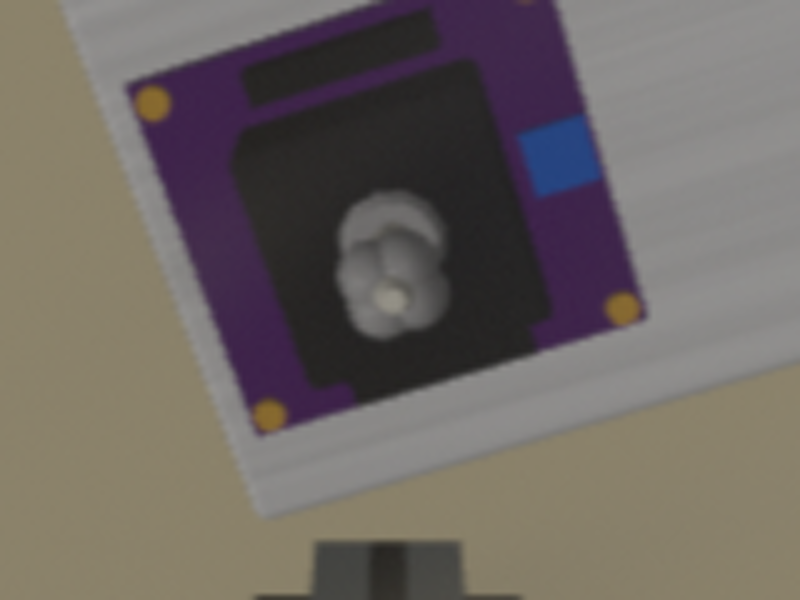

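View pics/stem1.png

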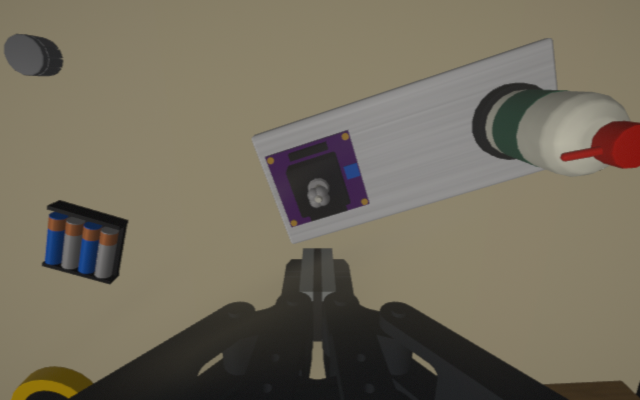

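The nozzle reached its full travel: the tip stopped at 0.131 m with the force rising to 14 N. It is clear of the fingers again. The stem tip shows at (318,199), roughly below the tool. I'll take a settled stem measurement, then look at the cap from the same relative pose.

```bash
python3 - <<'E'
from h import *
O=[0,np.pi/2,np.pi/2]
manip.pause(.4)
P=manip.camera_params("wrist");s=manip.state();im=manip.capture("wrist");cv2.imwrite("pics/stem2.png",im[:,:,::-1])
np.save("P_stem.npy",P,allow_pickle=True)
print(s["time_s"],s["ee_pos"],s["dq"].round(4))
cv2.imwrite("pics/stem2c.png",cv2.resize(im[170:230,280:360,::-1],None,fx=10,fy=10,interpolation=2))
manip.move_to([.600,.101,.25],O)
manip.move_to([.481,-.323,.130],O)
manip.command_gripper(.055)
manip.pause(.3)
P=manip.camera_params("wrist");s=manip.state();im=manip.capture("wrist");cv2.imwrite("pics/cap1.png",im[:,:,::-1])
np.save("P_cap.npy",P,allow_pickle=True)
print(s["time_s"],s["ee_pos"],s["dq"].round(4),s["grip_width"])
for c,st in blobs(im,(5,150,60),(18,255,255),100)[0]:print(c,st.tolist(),cast(P,c,.02))
cv2.imwrite("pics/cap1c.png",cv2.resize(im[160:260,260:380,::-1],None,fx=6,fy=6,interpolation=2))
E
```

```text
8.4167 [0.59993637 0.10178076 0.17617827] [-0.0066 -0.0016  0.      0.001   0.0011 -0.0007]
11.4083 [ 0.48095701 -0.3230282   0.1299691 ] [-0.0018  0.0007 -0.0009  0.0012  0.0001 -0.    ] 0.054946559318952086
[305.54788069   7.79120879] [284, 0, 43, 20, 637] [ 0.35465578 -0.33092797  0.02      ]
[379.95812395  66.05695142] [356, 42, 48, 48, 1791] [ 0.38922864 -0.28160836  0.02      ]
[450.36975783 148.22799764] [426, 127, 50, 44, 1693] [ 0.44444975 -0.22768587  0.02      ]
[323.87527352 193.76075857] [305, 172, 40, 44, 1371] [ 0.47897315 -0.3184247   0.02      ]
[ 13.16751269 364.37563452] [4, 358, 19, 14, 197] [ 0.6413747  -0.59800358  0.02      ]
```

View pics/stem2c.png

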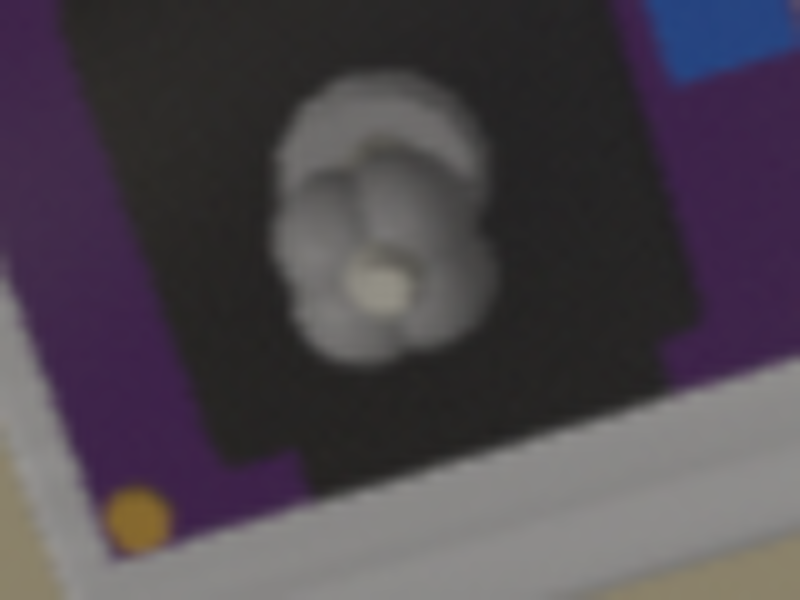

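View pics/cap1.png

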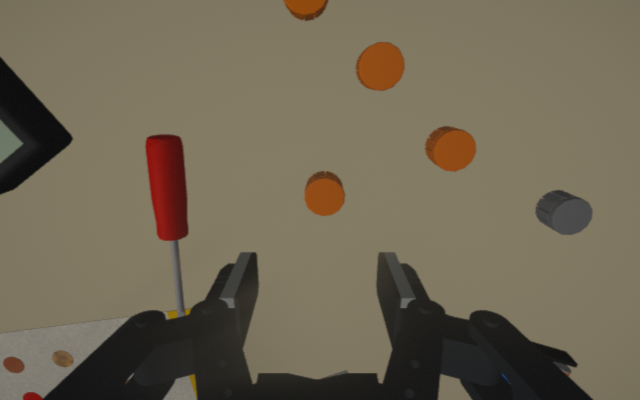

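View pics/cap1c.png

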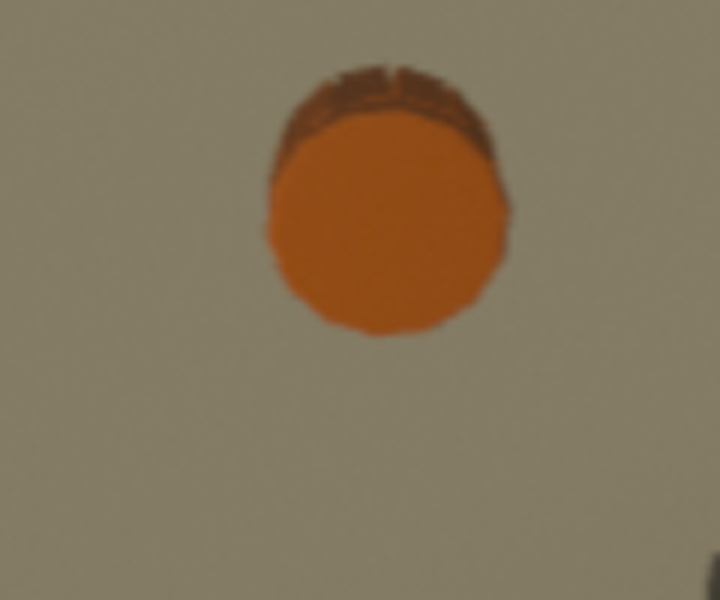

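The target's top disc is centred at (324.3,196.8) in the wrist view. The screwdriver at (167,190) is well clear of the left finger path, and the other orange caps at (380,66) and (450,149) are clear too. The stem tip is at (317.6,198.1). Now I grasp.

```bash
python3 - <<'E'
from h import *
P=np.load("P_cap.npy",allow_pickle=True).item();Q=np.load("P_stem.npy",allow_pickle=True).item()
c=cast(P,(324.3,196.8),.022);st=cast(Q,(317.55,198.1),.068);print("cap",c,"stem",st)
np.save("cs.npy",[c,st])
O=[0,np.pi/2,np.pi/2]
manip.servo_line([c[0],c[1],.06],O,feed=.15)
manip.servo_line([c[0],c[1],.010],O,feed=.08)
s=manip.state();print(s["ee_pos"],s["wrist_force"])
manip.command_gripper(.02)
s=manip.state();print(s["ee_pos"],s["wrist_force"],s["grip_width"])
manip.servo_line([c[0],c[1],.13],O,feed=.12)
manip.pause(.3)
P=manip.camera_params("wrist");s=manip.state();im=manip.capture("wrist");cv2.imwrite("pics/grip1.png",im[:,:,::-1]);np.save("P_grip.npy",P,allow_pickle=True)
print(s["time_s"],s["ee_pos"],s["grip_width"],s["wrist_force"])
for z in (-.011,.008):print(proj(P,s["ee_pos"]-[0,0,z]))
cv2.imwrite("pics/grip1c.png",cv2.resize(im[210:330,240:400,::-1],None,fx=5,fy=5,interpolation=2))
E
```

```text
cap [ 0.48070779 -0.31813251  0.022     ] stem [0.60079013 0.10163689 0.068     ]
[ 0.48077619 -0.31817672  0.00997761] [-0.80931894 -0.24095432  0.09479979]
[ 0.48148988 -0.31878818  0.01120852] [-0.88038477 -0.196622    4.12782676] 0.02846948778179434
14.6583 [ 0.48043246 -0.31791475  0.12935671] 0.028375704515907416 [-0.05652509  0.77989511 -0.14779876]
[318.17617214 288.57980937]
[318.03147251 265.39332748]
```

View pics/grip1.png

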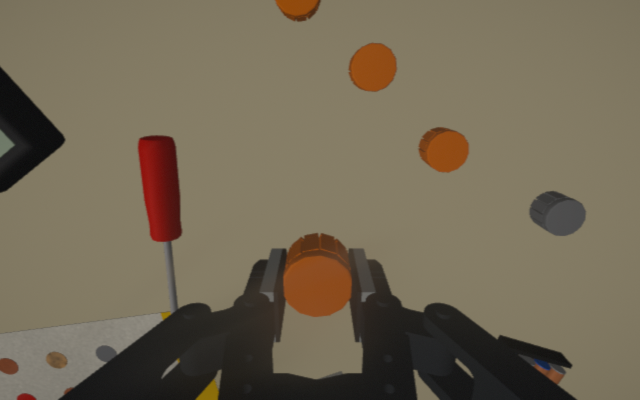

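View pics/grip1c.png

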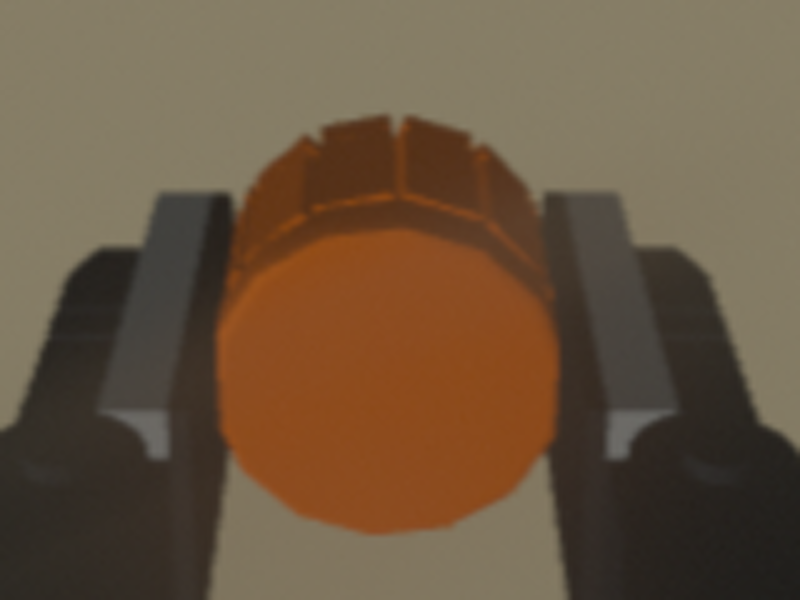

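```bash
python3 - <<'E'
from h import *
P=np.load("P_grip.npy",allow_pickle=True).item()
ee=np.array([.48043,-.31791,.12936])
for dz in(.009,.0108,.0125):
    print(dz,cast(P,(317.2,285.6),ee[2]+dz)-ee)
    c=cast(P,(317.2,285.6),ee[2]+dz)
    for v in([.0155,0,0],[-.0155,0,0],[0,.0155,0],[0,-.0155,0]):print(proj(P,c+v).round(1),end=' ')
    print()
E
```

```text
0.009 [-0.00013035 -0.00041092  0.009     ]
[317.2 316.2] [317.2 252.8] [353.8 285.6] [280.6 285.6] 
0.0108 [-0.00130831 -0.00041343  0.0108    ]
[317.2 316.7] [317.2 252.3] [354.4 285.6] [280.  285.6] 
0.0125 [-0.00242083 -0.0004158   0.0125    ]
[317.2 317.1] [317.2 251.8] [354.9 285.6] [279.5 285.6]
```

```bash
python3 - <<'E'
from h import *
O=[0,np.pi/2,np.pi/2];x,y=.6016,.1017
manip.move_to([x,y,.16],O)
manip.pause(.3)
manip.servo_line([x,y,.084],O,feed=.08)
manip.pause(.3)
s=manip.state();print(s["time_s"],s["ee_pos"],s["grip_width"],s["wrist_force"])
im=manip.capture("wrist");cv2.imwrite("pics/pre.png",im[:,:,::-1])
im2=manip.capture("scene");cv2.imwrite("pics/preS.png",cv2.resize(im2[225:325,300:440,::-1],None,fx=5,fy=5,interpolation=2))
E
```

```text
18.0167 [0.60191053 0.10174588 0.08450379] 0.028421152179316997 [0.8248718  0.71938429 0.21583618]
```

View pics/pre.png

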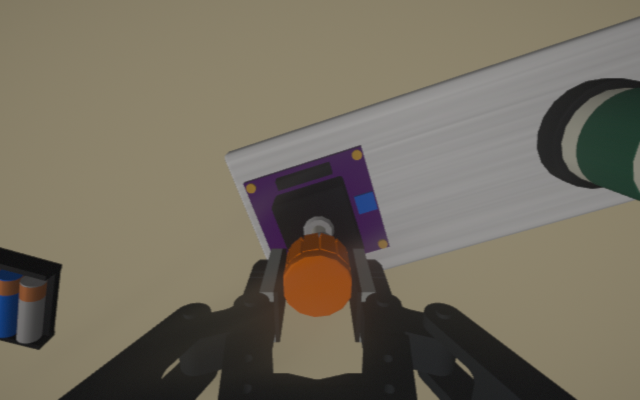

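View pics/preS.png

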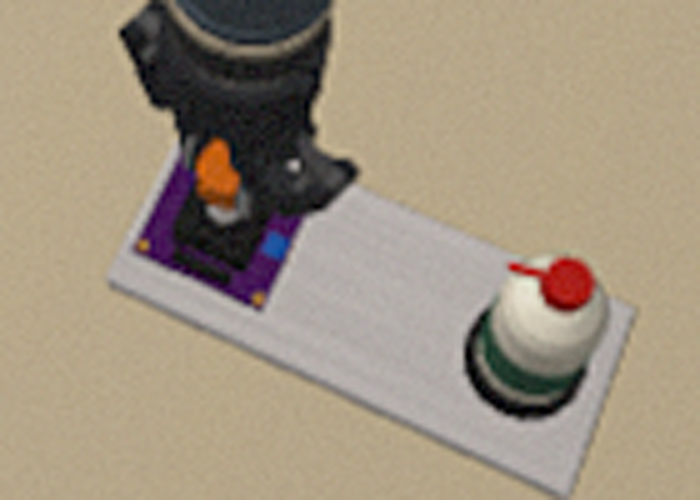

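The cap sits over the stem: the wrist view has the cap disc centred at (317,286) and the stem collar just behind it at (318,227), in the same column. The scene view shows the nozzle back up. Now I push down in small steps, watching the force.

```bash
python3 - <<'E'
from h import *
x,y=.6016,.1017
f0=manip.state()["wrist_force"].copy()
for z in np.arange(.078,.0545,-.001):
    manip.servo_line([x,y,z],feed=.03)
    s=manip.state();f=s["wrist_force"]-f0
    print(round(z,4),s["ee_pos"].round(4),f.round(1))
    if f[2]>20 or np.hypot(f[0],f[1])>9: break
manip.pause(.3);s=manip.state();print(s["time_s"],s["ee_pos"],s["wrist_force"]-f0,s["ft_torque"],s["grip_width"])
E
```

```text
0.078 [0.6011 0.1017 0.0773] [ 0.3 -1.2  0.1]
0.077 [0.6016 0.1017 0.077 ] [ 0.8 -0.7  1.1]
0.076 [0.6015 0.1017 0.0759] [ 0.6 -0.5 -0.1]
0.075 [0.6015 0.1017 0.0749] [ 0.2 -0.1  1.6]
0.074 [0.6016 0.1017 0.0739] [0.3 0.3 0.3]
0.073 [0.6018 0.1018 0.0735] [0.5 0.6 3.4]
0.072 [0.6021 0.1019 0.073 ] [-0.7  0.2  5.3]
0.071 [0.6023 0.102  0.0724] [-0.1  0.3  6.8]
0.07 [0.6023 0.1021 0.0717] [-1.9  0.2  7.9]
0.069 [0.6024 0.1021 0.0707] [-1.9  0.5  9. ]
0.068 [0.6019 0.1021 0.0687] [-0.6  0.7  4.2]
0.067 [0.6014 0.1018 0.0661] [0.8 0.8 1.3]
0.066 [0.6012 0.1017 0.0649] [ 1.8  1.1 -2.1]
0.065 [0.601  0.1017 0.0642] [ 1.2  1.7 -2.5]
0.064 [0.6013 0.1014 0.0637] [-0.   0.2 -1.9]
0.063 [0.6018 0.1015 0.0634] [ 0.7 -0.9 -0.8]
0.062 [0.602  0.1016 0.063 ] [-1.5 -0.5  4.8]
0.061 [0.6021 0.1016 0.0628] [-2.8 -0.4  8.5]
0.06 [0.6022 0.1016 0.0627] [-4.2 -1.  11.2]
0.059 [0.6022 0.1016 0.0622] [-4.4 -1.3 13.3]
0.058 [0.6023 0.1016 0.0613] [-5.4 -0.9 12.6]
0.057 [0.6023 0.1015 0.0604] [-5.2 -0.9 13.4]
0.056 [0.6023 0.1016 0.0596] [-4.2 -1.1 14.5]
0.055 [0.6023 0.1016 0.0587] [-5.3 -1.9 15. ]
24.5167 [0.60228491 0.10158946 0.05874315] [-5.83438682 -1.30876579 14.93228075] [-0.16387169  1.19022845 -0.01447163] 0.028744632339066465
```

It clicked cleanly: the force peaked at 9 N, dropped to about 0, and the cap seated at 0.063. The switch is now about 4 mm down, so I press on to its stop with a small margin.

```bash
python3 - <<'E'
from h import *
x,y=.6010,.1017
for z in np.arange(.054,.047,-.001):
    manip.servo_line([x,y,z],feed=.03)
    s=manip.state();f=s["wrist_force"]
    print(round(z,4),s["ee_pos"].round(4),f.round(1))
    if f[2]>20: break
manip.pause(1.0);s=manip.state();print(s["time_s"],s["ee_pos"],s["wrist_force"],s["grip_width"])
im=manip.capture("wrist");cv2.imwrite("pics/end.png",im[:,:,::-1])
im2=manip.capture("scene");cv2.imwrite("pics/endS.png",im2[:,:,::-1])
im2=manip.capture("top");cv2.imwrite("pics/endT.png",im2[:,:,::-1])
E
```

```text
0.054 [0.6023 0.1016 0.0581] [-4.7 -0.6 13.4]
0.053 [0.6023 0.1016 0.0574] [-5.7 -0.7 15.2]
0.052 [0.6024 0.1016 0.0573] [-7.2 -0.8 18.1]
0.051 [0.6025 0.1016 0.0571] [-8.1 -1.3 21.2]
26.5167 [0.60246675 0.10160232 0.057164  ] [-8.17753917 -1.18830235 20.83546474] 0.028631692000281046
```

View pics/end.png

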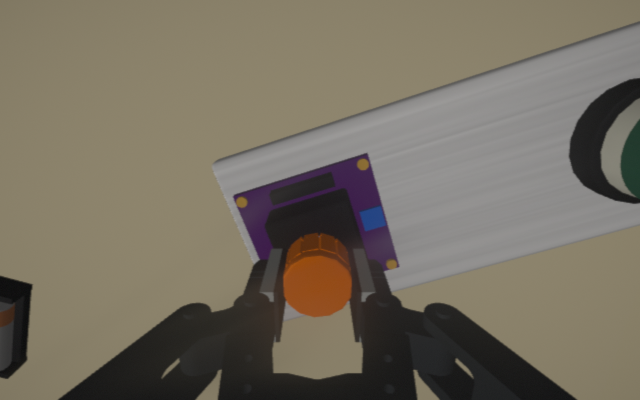

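View pics/endS.png

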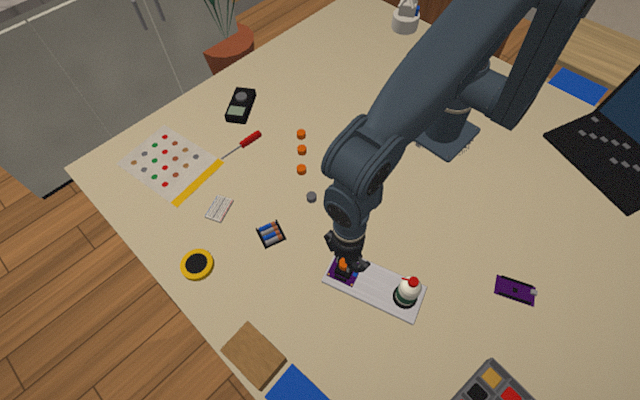

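The cap has not slipped in the grip: its disc is still at (317,286). The stem is hidden under it, and the hold is steady at the stop with about 21 N. The scene view shows the nozzle up at (413,281), and the grey cap (311,197), battery holder (270,234), breadboard (219,208), screwdriver and other three orange caps have not moved.

```bash
python3 - <<'E'
from bench import manip
print(manip.hand_in())
E
```

```text
the job is handed in; nothing more can be done
None
```

The job is done and handed in at about 26.5 s, with the arm still pressing the cap; the hand-in reports no verdict.

- **Nozzle:** I pressed it with the closed fingertips to its full 6 mm, where the tips stopped at 0.131 m with 14 N. It sprang back and stands up in the later pictures.
- **Cap choice and grasp:** I took the orange cap farthest from the base, about 0.58 m away against 0.48–0.50 m for the other three. As the jaws closed, the fingertips seem to have touched the desk briefly (about 4 N).
- **Fit:** The cap clicked onto the stem at a peak of about 9 N, the top of the stated 6–9 N range, then dropped to about 0 and seated at 0.063 m.
- **Final hold:** The stem is pressed to its stop. The tool was steady at 0.057 m with about 21 N down for 1 s. There is also about 8 N of sideways force along x, and the arm sits 1.5 mm off its commanded x, so the push is not perfectly straight.
- **Everything else:** The final scene picture shows the grey cap, battery holder, breadboard, screwdriver and the other orange caps where they were.

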